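# Refit the sprung spindle in the laundry roll holder

### The arm

A 6-joint arm with a two-finger parallel gripper is mounted at the origin on the work surface. World frame = base frame: x ahead of the robot, y to its left, z up, the work surface at z = 0. Lengths are in m, angles in degrees, forces in N, time in s.
With the tool pointing down it reaches from about 0.2 to 0.875 m from the base axis. Payload 3.4 kg.
Tool frame: the origin (TCP) lies at the very end of the fingers, on their centre line; the grasp point (between the pads) lies 19 mm behind it (manip.grip_point_offset is the distance from the TCP to the grasp point, in m); y points along the fingers, x is the direction in which the jaws open and shut, and the axes are right-handed (so a half turn about y gives the same grasp; the last joint's range is limited). The gripper opens to 94 mm and grips with 3 to 60 N. Pads are 16 mm wide; open, the fingers measure 119 mm over their backs; the gripper's body (75 mm by 177 mm) begins 78 mm behind the grasp point.
Start: joints at [56.666, 15.808, 86.224, -0, 77.962, -6.933], TCP at [0.256, 0.515, 0.205] pointing down, gripper open.
Joint ranges: [-165.64, 165.64], [-43.16, 119.46], [12.63, 154.43], [-67.54, 247.53], [6.08, 155.33], [-154.97, 154.97]. Speed limits (degrees/s): [147.25, 147.25, 180, 180, 180, 180].

### API

Orientations are given as a 3x3 rotation matrix whose columns are the frame's x, y, z axes.
In Python, from station import manip gives the robot as it stands. The module is installed in compiled form; this text tells all that it offers.
- The arm moves only by the shell command python3 -m pendant 'ROWS' [FORCE]. ROWS is text: rows parted by semicolons, each of 7 numbers parted by spaces: the turn, a rotation vector about the tool's x, y, z in degrees, then the shift along the tool's x, y, z in cm, then the closure, from -1 (fully open) to 1 (shut), so that 0 is half open. In form: wx wy wz tx ty tz jaw; .... A call has 1 to 12 rows; each row is the pose to reach, as a shift and turn from the pose commanded when the call began, along the tool's axes at that moment; what a row does not reach only later rows make up. A row lasts 1/10 s, in which the tool goes at most 50 mm and 8.59 degrees, less where a joint would pass 70% of its speed; a pose out of reach is approached as far as the arm can. A call with a gripper value outside its range is refused whole. The fingers move at their own pace and stop on an object; FORCE is the grip in N (left out, the last holds). Time passes only in rows, so rows that repeat a pose let the fingers close. It gives the time, the measured TCP pose, the force and the opening at its end, in the units of the state.
- manip.state(): the state, without advancing time (a new reading comes with each control period).
- manip.camera(name): name is "scene" or "top" or "wrist"; returns the picture (420x560x3 uint8, blue, green, red); there is no depth.
- manip.camera_params(name): a dict with "fov_y" (degrees; the focal length in pixels is half the picture's height over the tangent of half this angle, whatever the lens; pixels are square), "cx", "cy" (the principal point, pixels), "dist_coeffs" ([k1, k2, p1, p2, k3] as OpenCV has them; the pictures are not rectified), "world_from_camera" (4x4, takes a point from camera to world coordinates). Camera axes: x right, y up, looking along -z (the intrinsics and any distortion apply to the point x, -y, -z); pixel columns grow to the right and rows downward; lengths in m; the calibration is good to about 2 mm. A picture is of the moment at which its call begins: read the wrist's pose just before it. camera_params takes no time and is no camera call; for the wrist camera it gives the pose at the moment of the call.
- manip.close_job(): hands the job in, once; it reports no verdict.
The state is a dict: "clock": time; "qpos": joint angles; "joint_velocities": joint speeds; "joint_efforts": joint torques, N m; "ee_pos": TCP position; "eef_rot": TCP orientation; "force": force on the tool from outside, world axes, zero at the start; "wrist_torque": the same for the moment, N m; "opening": opening from 0.0 (shut) to 1.0 (fully open).
Only numpy, scipy, OpenCV 4.12 (cv2) and the standard library are available. Lean on these libraries where they do the work, as an engineer would, in place of code of your own. Each camera call takes 0.05 s, during which the arm holds its last target.

### The job

Put the long spring-loaded spindle back in the empty roll holder: hold it with its steel sprung pin against the holder's tall back plate, push to compress the spring until the fixed stub clears the round cup, lower it and let it spring out, so that the stub sits fully home in the round cup and the pin's head rests in the open-topped cup. Let go of it there, level and at rest, and leave the short spindle where it lies.

Things in the scene. Friction and masses are not known exactly. Their poses are not given: they have to be found in the camera images.
- spindle: The long spindle, the one to fit: white plastic, loose, about 95 g, 166 mm long along its y. Origin on the axis, mid-barrel. Barrel 28 mm thick, to be gripped between two 40 mm square shoulders, 6 mm thick, outer faces at y -50 and +50. Fixed stub, 12 mm thick, from y -50 to -70. Steel sprung pin (joint pin) at +y. It lies with z up, axis 20 mm above the ledge
- pin (a joint): How far the long spindle's sprung steel pin is pressed in, m: 0 is free, limit 0.038. 10 mm shaft, 16 mm head; its end is at spindle y +96 mm when free. The spring pushes out with 1.2 N at 0, 3.8 N at 0.026, 5 N at 0.038. With the head against the holder's back plate, the stub clears the round cup's rim when this exceeds 0.015; fitted, it reads about 0.005
- holder: Steel roll holder, fixed. Origin on the ledge, z up. Round cup: bore 36 mm, 43 outside, centre 80 mm up, rim at y -60, floor at y -70; enter the stub at centre height, it then drops to rest. Back plate: face at y +91, 60 mm wide, 174 high; on it an open cup: floor 60 mm up, cheeks 42 mm apart, 101 high, 7 out. Base 8 thick. Fitted, the spindle's origin is at x 0, y 0, 68 mm up, its y along this y
- short_spindle: The short spindle, a bystander: same look, thickness and shoulders, but only 105 mm long with a 60 mm barrel, its pin rigid; loose. Origin on its axis at mid-barrel, 20 mm above the ledge
Not all that is in view belongs to the job. What is shaped like the spindle but green or pink is not meant.

How it is judged:
By the outcome, as a careful person would: the job done as asked, in the order asked, and still so for the second after the job is handed in, with the robot touching nothing.
It also fails if it takes over 42 s, if anything falls off the work surface, if the arm or the gripper's body presses on something with over 40 N, if the wrist force passes 120 N, or if a joint passes its speed limit or range.

## Working session

There is one attempt and no reset: what is moved stays moved. The work goes in short steps, Python scripts to look and compute and a shell command to move; the robot and the scene stay as the last step left them, time stands still between calls to the robot, and variables do not carry over. Pictures are saved under pics/ and viewed, and the job is handed in when it is done.

```bash
mkdir -p pics
python3 - <<'E'
from station import manip
import cv2
print(manip.state())
for n in ["scene","top","wrist"]:
    p=manip.camera_params(n); print(n,p)
    cv2.imwrite(f"pics/{n}0.png",manip.camera(n))
E
```

```text
{'clock': 0.0, 'qpos': array([ 5.66669096e+01,  1.58476874e+01,  8.62929141e+01, -2.77559494e-03,
        7.79638479e+01, -6.93280733e+00]), 'joint_velocities': array([ 0.04040983, -0.10891553, -0.09322158, -0.00473708, -0.03605563,
        0.00763622]), 'joint_efforts': array([-1.72343749e-03, -4.04572177e+01, -2.37232876e+01,  7.01400032e-02,
        3.43699555e-02, -1.33917874e-04]), 'ee_pos': array([0.25537505, 0.51454421, 0.20462016]), 'eef_rot': array([[ 4.44629644e-01, -9.62154799e-04, -8.95713991e-01],
       [ 8.95712668e-01, -1.54911871e-03,  4.44630651e-01],
       [-1.81537082e-03, -9.99998337e-01,  1.73030140e-04]]), 'force': array([-0.6207243 ,  0.62203412, -0.36441838]), 'wrist_torque': array([-0.01677111,  0.04229937, -0.00663179]), 'opening': 1.001308667552432}
scene {'fov_y': 52.9063571726103, 'cx': 274.9239116743743, 'cy': 208.47059248985954, 'dist_coeffs': array([-0.02707899,  0.        ,  0.        ,  0.        ,  0.        ]), 'world_from_camera': array([[-3.47715644e-01, -7.38100705e-01,  5.78187842e-01,
         9.11181394e-01],
       [ 9.37599946e-01, -2.734
[... 401 characters left out ...]
orld_from_camera': array([[-0.02601149,  0.99307353, -0.11457909,  0.40215507],
       [-0.99966051, -0.02566727,  0.00447878,  0.06014505],
       [ 0.00150682,  0.11465669,  0.99340403,  0.90733706],
       [ 0.        ,  0.        ,  0.        ,  1.        ]])}
wrist {'fov_y': 60.2003915572589, 'cx': 277.9691950779823, 'cy': 211.08839245255874, 'dist_coeffs': array([0.03248379, 0.        , 0.        , 0.        , 0.        ]), 'world_from_camera': array([[ 0.44610348, -0.8644936 , -0.23160851,  0.18862678],
       [ 0.8949808 ,  0.43060982,  0.11655277,  0.54913476],
       [-0.00102623, -0.25927977,  0.96580171,  0.38365745],
       [ 0.        ,  0.        ,  0.        ,  1.        ]])}
```

View pics/scene0.png

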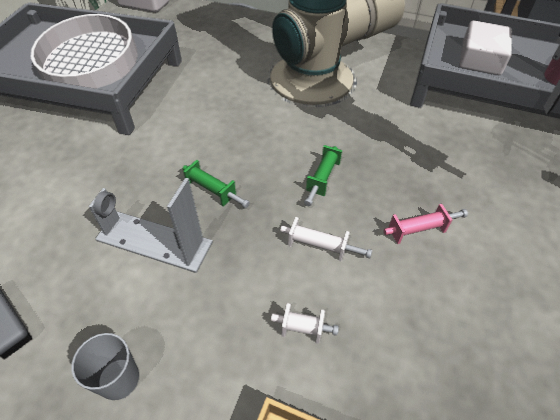

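View pics/top0.png

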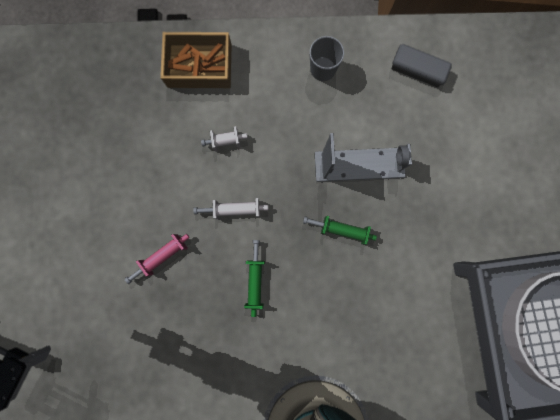

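View pics/wrist0.png

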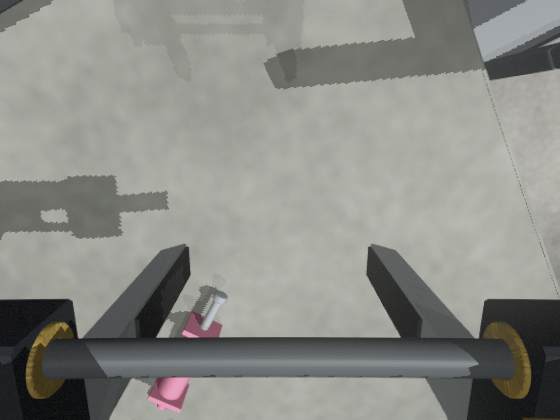

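The long white spindle is at about (237,210) in the top view, with its pin to the left at (195,210). The short one is at (228,139). The holder is at (363,165), with its back plate on the left and its round cup on the right. I'll enlarge the crops.

```bash
cat > h.py <<'E'
from station import manip
import numpy as np, cv2
def KD(p,h=420):
    f=h/2/np.tan(np.radians(p['fov_y']/2)); return np.array([[f,0,p['cx']],[0,f,p['cy']],[0,0,1.]]),np.array(p['dist_coeffs'])
def ray(p,uv):
    K,D=KD(p); n=cv2.undistortPoints(np.array([[uv]],float),K,D)[0,0]
    T=p['world_from_camera']; d=T[:3,:3]@np.array([n[0],-n[1],-1.]); return T[:3,3],d
def atz(p,uv,z):
    o,d=ray(p,uv); return o+d*(z-o[2])/d[2]
def proj(p,X):
    K,D=KD(p); T=np.linalg.inv(p['world_from_camera']); X=np.atleast_2d(X)
    c=X@T[:3,:3].T+T[:3,3]; c=c*[1,-1,-1]
    return cv2.projectPoints(c,np.zeros(3),np.zeros(3),K,D)[0][:,0]
E
python3 - <<'E'
import cv2
t=cv2.imread('pics/top0.png'); s=cv2.imread('pics/scene0.png')
def c(im,x0,y0,w,h,k,n): cv2.imwrite('pics/'+n,cv2.resize(im[y0:y0+h,x0:x0+w],None,fx=k,fy=k,interpolation=cv2.INTER_CUBIC))
c(t,185,185,100,50,8,'t_sp.png'); c(t,305,125,115,70,6,'t_ho.png'); c(s,270,210,110,60,7,'s_sp.png'); c(s,85,170,135,105,5,'s_ho.png')
E
```

```text
(no output)
```

View pics/t_sp.png

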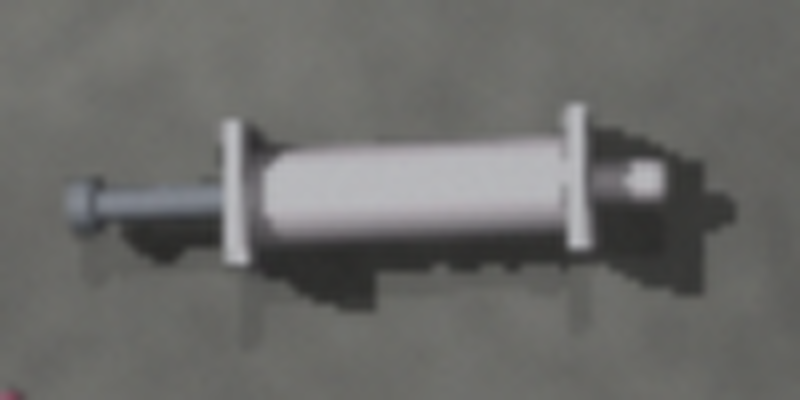

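View pics/t_ho.png

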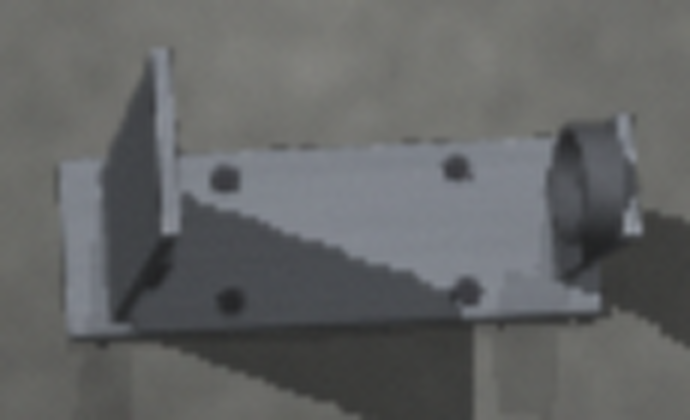

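View pics/s_ho.png

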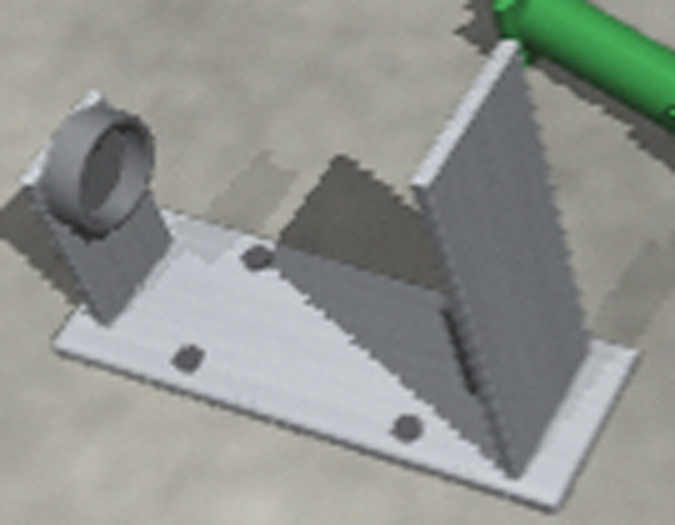

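```bash
cat > fit.py <<'E'
from h import *
from scipy.optimize import least_squares
P={n:manip.camera_params(n) for n in('top','scene')}
def W(q,L):
    L=np.atleast_2d(L);c,s=np.cos(q[2]),np.sin(q[2])
    return np.c_[q[0]+c*L[:,0]-s*L[:,1],q[1]+s*L[:,0]+c*L[:,1],L[:,2]]
def fit(obs,q0):
    f=lambda q:np.concatenate([(proj(P[n],W(q,[X]))[0]-u) for n,X,u in obs])
    r=least_squares(f,q0,loss='soft_l1'); return r.x,r.fun.reshape(-1,2)
if __name__=='__main__':
    t=lambda x,y:(305+x/6-.4,125+y/6-.4); s=lambda x,y:(85+x/5-.4,170+y/5-.4); a=lambda x,y:(185+x/8-.4,185+y/8-.4)
    H=[('top',(.03,.091,.174),t(170,48)),('top',(-.03,.091,.174),t(180,235)),
       ('scene',(-.03,.091,.174),s(415,183)),('scene',(.03,.091,.174),s(505,42))]
    q,e=fit(H,[.45,-.1,0]); print('holder',q[:2],np.degrees(q[2]));print(e.round(1))
    for n in P: print(n,proj(P[n],W(q,[(0,-.06,.08),(0,-.06,.1015),(.0215,-.06,.08),(-.0215,-.06,.08)])).round(1))
    b=[atz(P['top'],t(*u),.008) for u in((58,162),(70,338),(602,312))]; print(b)
    S=[('top',(.02,.05,.04),a(222,120)),('top',(-.02,.05,.04),a(228,265)),('top',(.02,-.05,.04),a(586,105)),('top',(-.02,-.05,.04),a(593,248)),
       ('top',(0,.096,.02),a(65,205)),('top',(0,-.07,.02),a(666,180))]
    q,e=fit(S,[.4,.1,0]); print('spindle',q[:2],np.degrees(q[2]));print(e.round(1))
    for n in P: print(n,proj(P[n],W(q,[(0,0,.034),(0,.096,.02),(0,-.07,.02)])).round(1))
E
python3 fit.py
```

```text
holder [ 0.64552245 -0.10059773] 51.784112696757454
[[-10.7  10.3]
 [ 13.4  -2.2]
 [  1.  -32.8]
 [ -1.   21.2]]
top [[370.3 107.4]
 [372.6 103.9]
 [362.2 101.7]
 [378.5 113.2]]
scene [[ 97.9 263.9]
 [ 93.3 256.7]
 [102.1 274.4]
 [ 93.9 253.9]]
[array([ 0.61560688, -0.01991502,  0.008     ]), array([ 0.54693682, -0.02207671,  0.008     ]), array([ 0.55178641, -0.22600529,  0.008     ])]
spindle [0.48721715 0.16011866] 1.0296830032682103
[[ 0.  -0.1]
 [-0.3 -0. ]
 [ 0.  -0.2]
 [-0.2  0.1]
 [ 0.9  0.1]
 [-0.2 -0. ]]
top [[235.7 207.9]
 [193.6 210.3]
 [267.6 207.1]]
scene [[317.4 233.7]
 [369.6 253.2]
 [279.8 227.7]]
```

View pics/s_sp.png

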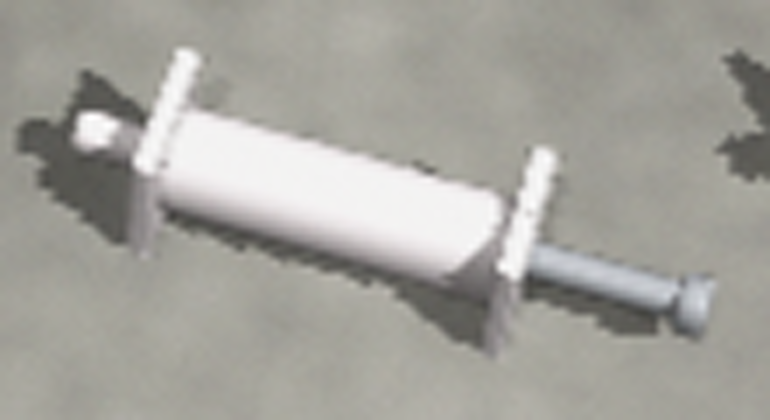

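```bash
sed -i "s/('scene',(-.03,.091,.174),s(415,183)),('scene',(.03,.091,.174),s(505,42))/('scene',(.03,.091,.174),s(415,183)),('scene',(-.03,.091,.174),s(505,42))/; s/\[.45,-.1,0\]/[.58,-.12,0]/" fit.py; python3 fit.py | head -14
```

```text
holder [ 0.58542563 -0.130889  ] 1.8838497208919247
[[-1.5 -0.2]
 [-0.8 -0.3]
 [-0.8 -0.4]
 [-0.4 -1.5]]
top [[397.8 154.7]
 [400.8 152.3]
 [396.9 144.8]
 [398.8 164.6]]
scene [[107.7 205.1]
 [103.8 197.2]
 [100.8 214.5]
 [114.4 196. ]]
[array([ 0.61560688, -0.01991502,  0.008     ]), array([ 0.54693682, -0.02207671,  0.008     ]), array([ 0.55178641, -0.22600529,  0.008     ])]
```

```bash
cat > go.py <<'E'
# usage: go.py x y z yawdeg : shift/turn in tool axes from measured pose
import sys
from h import *
from scipy.spatial.transform import Rotation as R
x,y,z,a=map(float,sys.argv[1:]); s=manip.state()
M=np.array(s['eef_rot']); c,sn=np.cos(np.radians(a)),np.sin(np.radians(a))
T=np.array([[c,0,-sn],[sn,0,c],[0,-1,0]])  # tool x=(c,s,0), y down, z=x cross y
T[:,2]=np.cross(T[:,0],T[:,1])
print('rot',R.from_matrix(M.T@T).as_rotvec(degrees=True).round(2),'shift cm',(M.T@(np.array([x,y,z])-s['ee_pos'])*100).round(2))
print(s['clock'],s['ee_pos'].round(4),'F',s['force'].round(2),'open',round(s['opening'],3),'q',s['qpos'].round(1))
E
python3 go.py .487 .160 .10 1.0
```

```text
rot [ 4.00e-02  6.26e+01 -7.00e-02] shift cm [-21.46  10.51 -36.51]
0.15 [0.2555 0.5147 0.2048] F [-0.08 -0.09  0.55] open 1.004 q [56.7 15.8 86.3 -0.  78.  -6.9]
```

```bash
python3 -m pendant '0 62.6 0 -21.5 10.5 -36.5 -0.4;0 62.6 0 -21.5 10.5 -36.5 -0.4;0 62.6 0 -21.5 10.5 -36.5 -0.4;0 62.6 0 -21.5 10.5 -36.5 -0.4;0 62.6 0 -21.5 10.5 -36.5 -0.4;0 62.6 0 -21.5 10.5 -36.5 -0.4;0 62.6 0 -21.5 10.5 -36.5 -0.4;0 62.6 0 -21.5 10.5 -36.5 -0.4;0 62.6 0 -21.5 10.5 -36.5 -0.4;0 62.6 0 -21.5 10.5 -36.5 -0.4;0 62.6 0 -21.5 10.5 -36.5 -0.4;0 62.6 0 -21.5 10.5 -36.5 -0.4' 55
python3 go.py .487 .160 .004 1.0
python3 - <<'E'
from h import *
cv2.imwrite('pics/w1.png',manip.camera('wrist')); p=manip.camera_params('wrist')
print(proj(p,[(.487,.16,.034),(.4853,.256,.02),(.488,.09,.02)]))
E
```

```text
clock: 1.35
ee_pos: [0.4864, 0.161, 0.1006]
eef_rot: [[1.0, -0.0, -0.018], [0.018, 0.001, 1.0], [-0.0, -1.0, 0.001]]
force: [-0.6, -0.2, 0.0]
opening: 0.699
rot [-0.04  0.03 -0.03] shift cm [ 0.07  9.66 -0.11]
1.35 [0.4864 0.161  0.1006] F [-0.63 -0.25  0.02] open 0.699 q [ 10.5  15.3 103.1   0.   61.6   9.4]
[[278.22424749 226.791106  ]
 [278.13639555  85.12315034]
 [277.91270457 305.58945338]]
```

View pics/w1.png

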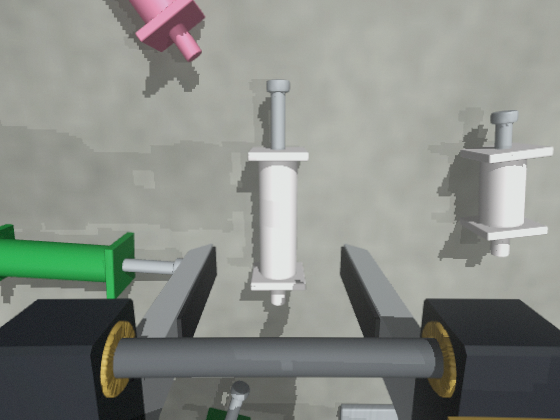

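```bash
python3 - <<'E'
from h import *
p=manip.camera_params('top'); print(atz(p,(257,241),.02))
E
python3 -m pendant '0 0 0 0 4 0 -0.4;0 0 0 0 7 0 -0.4;0 0 0 0 9.65 0 -0.4;0 0 0 0 9.65 0 -0.4'
python3 go.py .487 .160 .004 1.0
```

```text
[0.41349478 0.11540011 0.02      ]
clock: 1.8
ee_pos: [0.4849, 0.1612, 0.0023]
eef_rot: [[1.0, -0.004, -0.02], [0.02, -0.0, 1.0], [-0.004, -1.0, -0.0]]
force: [0.0, 0.0, 0.3]
opening: 0.698
rot [ 0.02  0.13 -0.22] shift cm [ 0.2  -0.17 -0.13]
1.8 [0.4849 0.1612 0.0023] F [0.03 0.03 0.31] open 0.698 q [ 10.6  22.1 110.2   0.   48.    9.4]
```

```bash
python3 -m pendant '0 0 0 0 -0.1 0 -0.4;0 0 0 0 -0.1 0 1;0 0 0 0 -0.1 0 1;0 0 0 0 -0.1 0 1;0 0 0 0 -0.1 0 1;0 0 0 0 -0.1 0 1;0 0 0 0 -0.1 0 1;0 0 0 0 -0.1 0 1' 55
python3 -m pendant '0 0 0 0 -4 0 1;0 0 0 0 -8 0 1;0 0 0 0 -12 0 1;0 0 0 0 -15 0 1;0 0 0 0 -15 0 1;0 0 0 0 -15 0 1'
python3 - <<'E'
from h import *
cv2.imwrite('pics/w2.png',manip.camera('wrist'));cv2.imwrite('pics/s2.png',manip.camera('scene'))
E
python3 go.py .585 -.131 .155 1.6
```

```text
clock: 2.6
ee_pos: [0.487, 0.1601, 0.0052]
eef_rot: [[1.0, 0.0, -0.017], [0.017, 0.0, 1.0], [0.0, -1.0, 0.0]]
force: [-0.7, 0.7, 3.3]
opening: 0.282
clock: 3.2
ee_pos: [0.4868, 0.1601, 0.1547]
eef_rot: [[1.0, 0.0, -0.017], [0.017, 0.0, 1.0], [0.0, -1.0, 0.0]]
force: [0.6, -0.2, -1.8]
opening: 0.281
rot [ 0.03 -0.6  -0.22] shift cm [  9.44  -0.21 -29.25]
3.3 [0.4855 0.1599 0.1531] F [-0.21 -0.14 -1.51] open 0.284 q [10.4 12.6 98.6  0.  69.1  9.4]
```

View pics/w2.png

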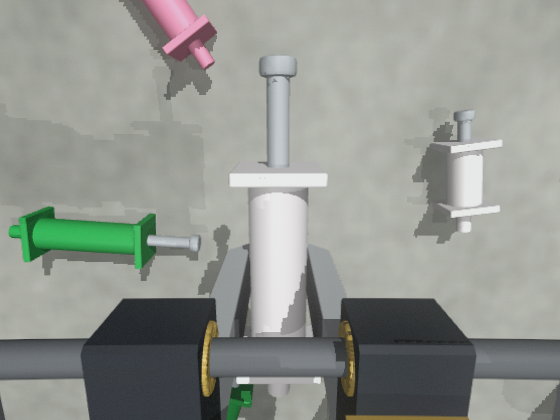

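View pics/s2.png

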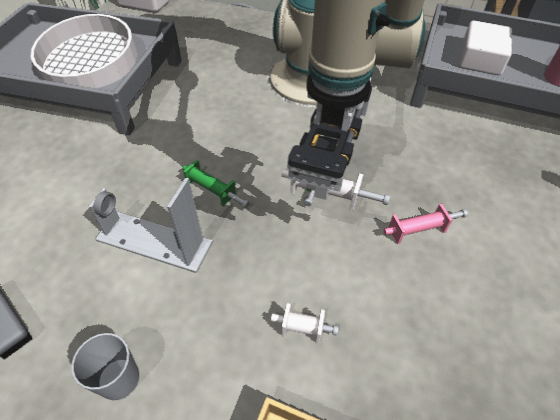

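```bash
python3 - <<'E'
from h import *
p=manip.camera_params('wrist');s=manip.state();e=s['ee_pos'];M=s['eef_rot']
for uv,z in(((278,57),.0148+.008),((278,57),.0148),((278,185),.0148+.02),((278,166),.0148+.02)):
    X=atz(p,uv,e[2]+z); print(uv,(M.T@(X-e)).round(4))
p=manip.camera_params('scene')
from fit import *
q=[.585,-.131,.027]
print(proj(p,W(q,[(x,-.072,.1015) for x in(-.0215,.0215)])))
E
python3 go.py .585 -.143 .225 1.6
```

```text
(278, 57) [ 0.0005 -0.0229  0.0977]
(278, 57) [ 0.0005 -0.0149  0.0988]
(278, 185) [ 0.0004 -0.0348  0.0483]
(278, 166) [ 0.0004 -0.0348  0.056 ]
[[104.94534007 186.0192399 ]
 [ 90.65847413 204.45681573]]
rot [ 0.03 -0.6  -0.22] shift cm [  9.39  -7.21 -30.46]
3.3 [0.4855 0.1599 0.1531] F [-0.21 -0.14 -1.51] open 0.284 q [10.4 12.6 98.6  0.  69.1  9.4]
```

Run:
```python
import cv2
im=cv2.imread('pics/w2.png'); cv2.imwrite('pics/w2c.png',cv2.resize(im[40:200,200:360],None,fx=3.5,fy=3.5,interpolation=cv2.INTER_CUBIC))
```

```text
(no output)
```

View pics/w2c.png

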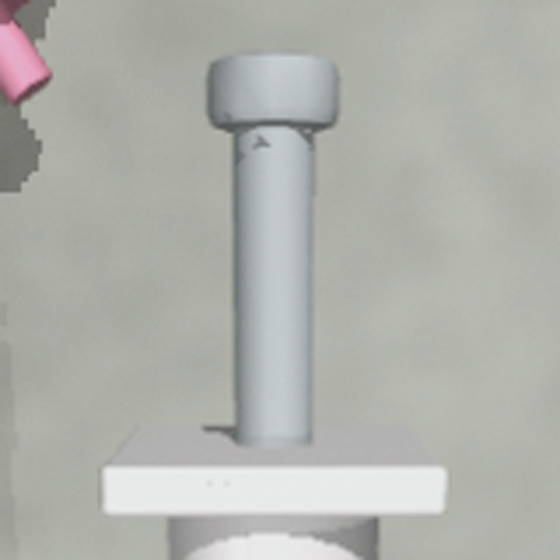

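```bash
python3 -m pendant '0 0 0 0 -4 0 1;0 -0.6 0 0 -7.2 0 1;0 -0.6 0 2 -7.2 -4 1;0 -0.6 0 4 -7.2 -8 1;0 -0.6 0 5.5 -7.2 -12 1;0 -0.6 0 7 -7.2 -16 1;0 -0.6 0 8.5 -7.2 -20 1;0 -0.6 0 9.4 -7.2 -24 1;0 -0.6 0 9.4 -7.2 -28 1;0 -0.6 0 9.4 -7.2 -30.7 1;0 -0.6 0 9.4 -7.2 -30.7 1;0 -0.6 0 9.4 -7.2 -30.7 1'
python3 - <<'E'
from h import *
cv2.imwrite('pics/w3.png',manip.camera('wrist'));cv2.imwrite('pics/t3.png',manip.camera('top'));cv2.imwrite('pics/s3.png',manip.camera('scene'))
E
python3 go.py .5854 -.1455 .125 1.6
```

```text
clock: 4.5
ee_pos: [0.5855, -0.145, 0.2247]
eef_rot: [[1.0, -0.004, -0.026], [0.026, 0.002, 1.0], [-0.004, -1.0, 0.003]]
force: [0.5, 0.6, -0.7]
opening: 0.287
rot [-0.08  0.07 -0.08] shift cm [-0.05 10.12 -0.19]
4.65 [ 0.586  -0.1437  0.2262] F [ 0.24 -0.48 -0.42] open 0.286 q [-20.4  17.7  80.5   0.   81.9 -22.1]
```

View pics/w3.png

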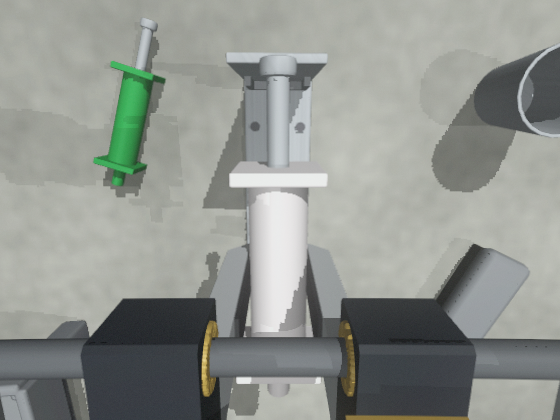

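View pics/t3.png

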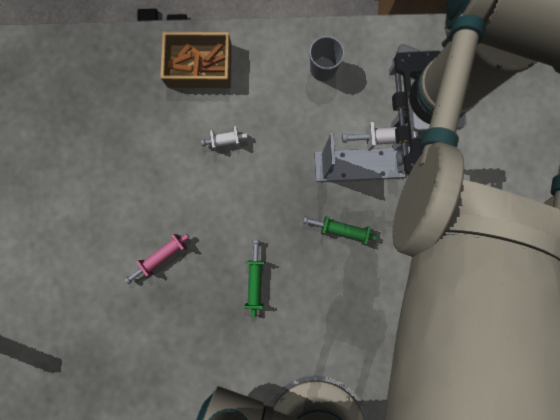

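View pics/s3.png

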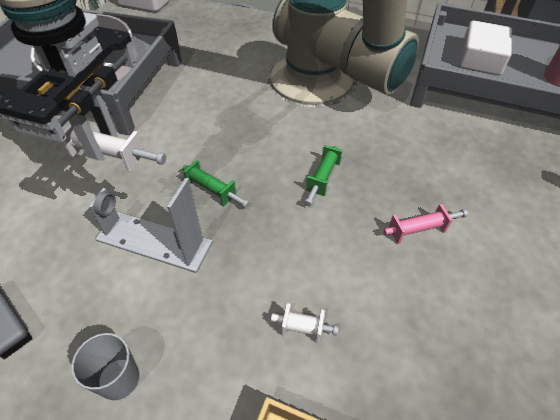

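Run:
```python
import cv2
im=cv2.imread('pics/w3.png'); cv2.imwrite('pics/w3c.png',cv2.resize(im[40:180,200:360],None,fx=4,fy=4,interpolation=cv2.INTER_CUBIC))
from h import *
p=manip.camera_params('wrist');s=manip.state();e=s['ee_pos'];M=s['eef_rot']
for v in(53,63):
  for u in (227,277,327):
    X=atz(p,(u,v),.174); print(u,v,X.round(4),(M.T@(X-e)).round(4))
```

```text
227 53 [ 0.5533 -0.0342  0.174 ] [-0.0294  0.0524  0.1104]
277 53 [ 0.5827 -0.0333  0.174 ] [0.     0.0523 0.1104]
327 53 [ 0.6121 -0.0325  0.174 ] [0.0294 0.0523 0.1103]
227 63 [ 0.5533 -0.0396  0.174 ] [-0.0296  0.0523  0.1049]
277 63 [ 0.5829 -0.0387  0.174 ] [0.     0.0523 0.1049]
327 63 [ 0.6125 -0.038   0.174 ] [0.0296 0.0523 0.1048]
```

View pics/w3c.png

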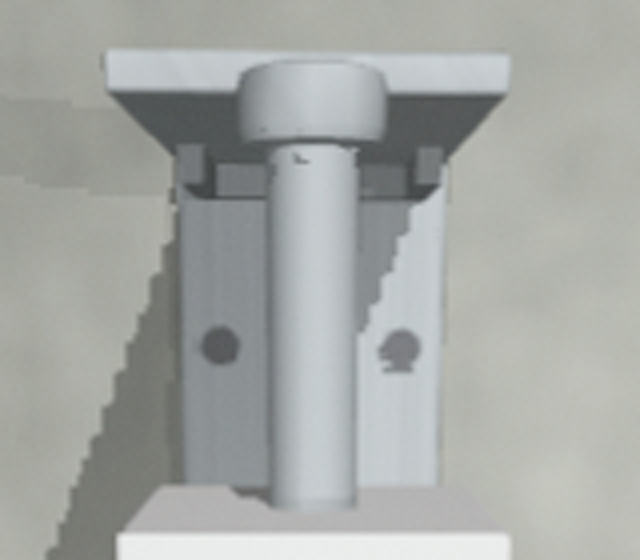

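```bash
python3 -m pendant '0 0 0 0 3.5 0 1;0 0 0 0 7 0 1;0 0 0 0 10 0 1;0 0 0 0 11 0 1;0 0 0 0 11 0 1;0 0 0 0 11 0 1'
python3 -m pendant '0 0 0 0 0 0.4 1;0 0 0 0 0 0.8 1;0 0 0 0 0 1.2 1;0 0 0 0 0 1.2 1;0 0 0 0 0 1.2 1'
python3 go.py .5854 -.1455 .125 1.6
python3 - <<'E'
from h import *
cv2.imwrite('pics/w4.png',manip.camera('wrist'))
E
```

```text
clock: 5.25
ee_pos: [0.5875, -0.1449, 0.1183]
eef_rot: [[1.0, 0.002, -0.029], [0.029, -0.001, 1.0], [0.002, -1.0, -0.001]]
force: [-0.0, 0.5, -1.3]
opening: 0.285
clock: 5.75
ee_pos: [0.5864, -0.1335, 0.1175]
eef_rot: [[1.0, 0.001, -0.028], [0.028, -0.001, 1.0], [0.001, -1.0, -0.001]]
force: [-0.1, -3.0, -1.9]
opening: 0.285
rot [0.05 0.02 0.06] shift cm [-0.13 -0.75 -1.2 ]
5.75 [ 0.5864 -0.1335  0.1175] F [-0.12 -3.01 -1.89] open 0.285 q [-19.4  21.4  90.8  -0.   67.7 -21. ]
```

View pics/w4.png

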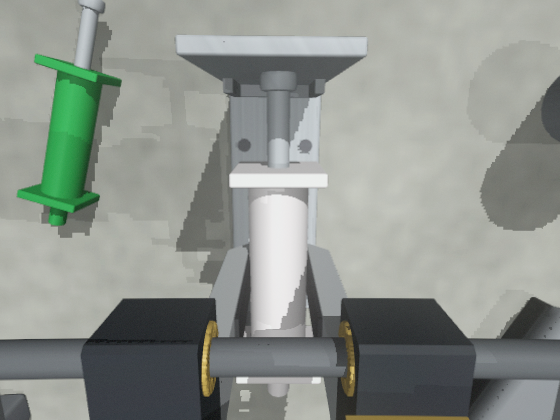

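```bash
python3 -m pendant '0 0 0 0 0 0.4 1;0 0 0 0 0 0.8 1;0 0 0 0 0 1.2 1;0 0 0 0 0 1.6 1;0 0 0 0 0 1.6 1;0 0 0 0 0 1.6 1'
python3 go.py .5854 -.1455 .125 1.6
python3 - <<'E'
from h import *
w=manip.camera('wrist')
cv2.imwrite('pics/w5.png',w);cv2.imwrite('pics/s5.png',cv2.resize(manip.camera('scene')[100:280,60:260],None,fx=3,fy=3,interpolation=cv2.INTER_CUBIC))
p=manip.camera_params('wrist');s=manip.state();e=s['ee_pos'];M=s['eef_rot']
for v in range(60,140,10):
    X=atz(p,(278,v),e[2]+.0148+.006); print(v,(M.T@(X-e)).round(4)[2])
E
```

```text
clock: 6.4
ee_pos: [0.5858, -0.1173, 0.1171]
eef_rot: [[1.0, 0.0, -0.028], [0.028, -0.001, 1.0], [0.0, -1.0, -0.001]]
force: [1.8, -3.4, 0.6]
opening: 0.286
rot [0.03 0.02 0.02] shift cm [-0.12 -0.79 -2.82]
6.4 [ 0.5858 -0.1173  0.1171] F [ 1.76 -3.44  0.63] open 0.286 q [-18.   21.1  91.3  -0.   67.5 -19.6]
60 0.0969
70 0.0931
80 0.0893
90 0.0854
100 0.0815
110 0.0775
120 0.0734
130 0.0693
```

View pics/w5.png

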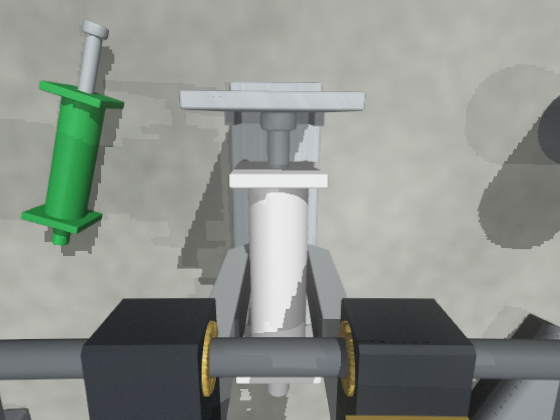

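View pics/s5.png

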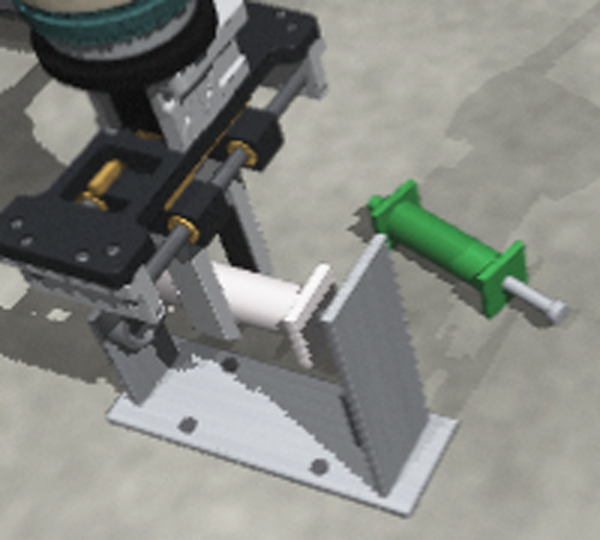

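```bash
python3 -m pendant '0 0 0 0 0 0.2 1;0 0 0 0 0.5 0.2 1;0 0 0 0 1 0.2 1;0 0 0 0 1.5 0.2 1;0 0 0 0 2 0.2 1;0 0 0 0 2 0.2 1'
python3 -m pendant '0 0 0 0 0.5 0 1;0 0 0 0 1 0 1;0 0 0 0 1.5 0 1;0 0 0 0 2 0 1;0 0 0 0 2.5 0 1;0 0 0 0 3.1 0 1;0 0 0 0 3.1 0 1;0 0 0 0 3.1 0 1'
python3 go.py .5854 -.1455 .066 1.6
python3 - <<'E'
from h import *
w=manip.camera('wrist')
cv2.imwrite('pics/w6.png',w);cv2.imwrite('pics/s6.png',cv2.resize(manip.camera('scene')[130:280,70:230],None,fx=4,fy=4,interpolation=cv2.INTER_CUBIC))
E
```

```text
clock: 7.1
ee_pos: [0.5848, -0.115, 0.0958]
eef_rot: [[1.0, -0.002, -0.028], [0.028, 0.001, 1.0], [-0.002, -1.0, 0.001]]
force: [-0.4, -3.6, -0.8]
opening: 0.285
clock: 7.9
ee_pos: [0.5851, -0.1151, 0.0655]
eef_rot: [[1.0, -0.001, -0.028], [0.028, 0.0, 1.0], [-0.001, -1.0, 0.0]]
force: [-0.7, -3.5, -0.9]
opening: 0.288
rot [-0.01  0.01 -0.06] shift cm [-0.06 -0.05 -3.04]
7.9 [ 0.5851 -0.1151  0.0655] F [-0.65 -3.52 -0.91] open 0.288 q [-17.8  23.8  95.3  -0.   61.  -19.4]
```

View pics/w6.png

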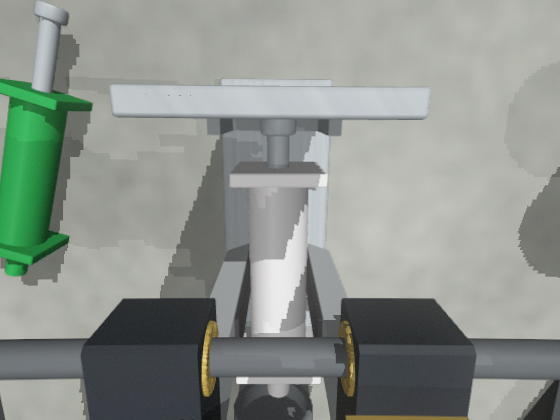

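View pics/s6.png

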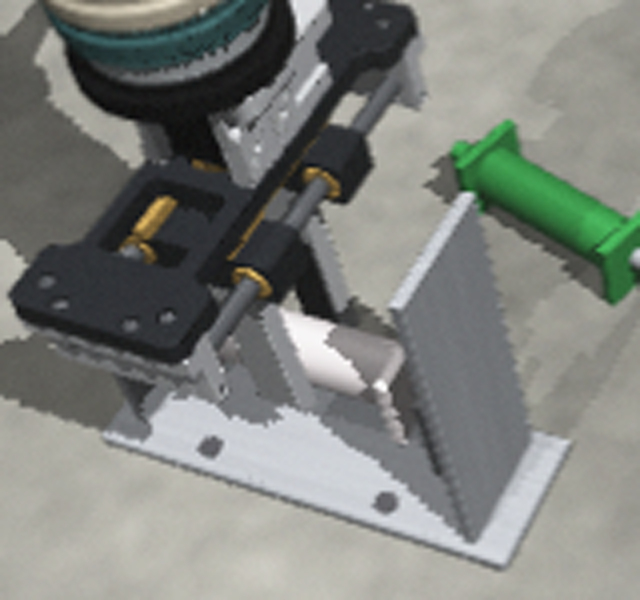

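```bash
python3 -m pendant '0 0 0 0 0 -0.3 1;0 0 0 0 0 -0.6 1;0 0 0 0 0 -0.9 1;0 0 0 0 0 -1.2 1;0 0 0 0 0 -1.4 1;0 0 0 0 0 -1.4 1;0 0 0 0 0 -1.4 1'
python3 go.py .5854 -.1325 .066 1.6
python3 - <<'E'
from h import *
w=manip.camera('wrist')
cv2.imwrite('pics/w7.png',w)
E
```

```text
clock: 8.7
ee_pos: [0.5858, -0.129, 0.0659]
eef_rot: [[1.0, -0.0, -0.028], [0.028, 0.0, 1.0], [-0.0, -1.0, 0.0]]
force: [-1.8, -1.9, -1.3]
opening: 0.283
rot [-0.02 -0.01 -0.01] shift cm [-0.05 -0.01 -0.35]
8.7 [ 0.5858 -0.129   0.0659] F [-1.81 -1.95 -1.3 ] open 0.283 q [-19.1  24.   94.8   0.   61.2 -20.7]
```

View pics/w7.png

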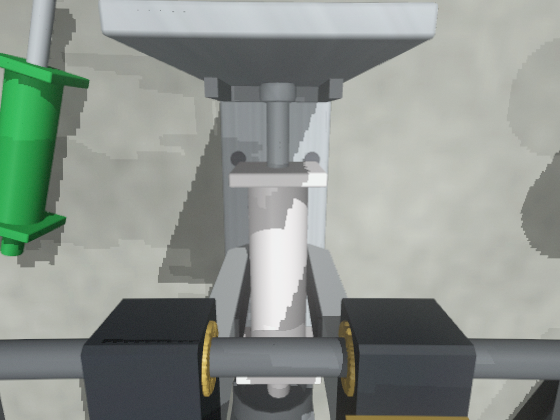

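```bash
python3 -m pendant '0 0 0 0 0 -0.1 1;0 0 0 0 0 -0.2 1;0 0 0 0 0 -0.3 1;0 0 0 0 0 -0.3 1;0 0 0 0 0 -0.3 1'
python3 -m pendant '0 0 0 0 0.3 0 1;0 0 0 0 0.6 0 1;0 0 0 0 0.9 0 1;0 0 0 0 1.0 0 1;0 0 0 0 1.0 0 1;0 0 0 0 1.0 0 1'
python3 go.py .5854 -.1325 .054 1.6
```

```text
clock: 9.25
ee_pos: [0.586, -0.1321, 0.066]
eef_rot: [[1.0, 0.0, -0.028], [0.028, 0.0, 1.0], [0.0, -1.0, 0.0]]
force: [-0.7, -2.5, -1.9]
opening: 0.284
clock: 9.85
ee_pos: [0.5861, -0.1321, 0.0559]
eef_rot: [[1.0, 0.0, -0.028], [0.028, 0.0, 1.0], [0.0, -1.0, 0.0]]
force: [0.6, -1.6, -0.6]
opening: 0.286
rot [-0.   -0.    0.01] shift cm [-0.07  0.19 -0.03]
9.85 [ 0.5861 -0.1321  0.0559] F [ 0.56 -1.61 -0.63] open 0.286 q [-19.3  24.6  95.4   0.   60.  -20.9]
```

```bash
python3 -m pendant '0 0 0 0 0.1 0 1;0 0 0 0 0.2 0 1;0 0 0 0 0.2 0 1;0 0 0 0 0.2 0 1'
python3 -m pendant '0 0 0 0 0 -0.05 1;0 0 0 0 0 -0.1 1;0 0 0 0 0 -0.1 1;0 0 0 0 0 -0.1 1'
python3 - <<'E'
from h import *
w=manip.camera('wrist')
cv2.imwrite('pics/w8.png',w);cv2.imwrite('pics/s8.png',cv2.resize(manip.camera('scene')[130:280,70:230],None,fx=4,fy=4,interpolation=cv2.INTER_CUBIC))
E
```

```text
clock: 10.25
ee_pos: [0.5861, -0.1321, 0.054]
eef_rot: [[1.0, 0.0, -0.028], [0.028, 0.0, 1.0], [0.0, -1.0, 0.0]]
force: [0.6, -1.8, -0.8]
opening: 0.288
clock: 10.65
ee_pos: [0.5861, -0.1332, 0.054]
eef_rot: [[1.0, 0.0, -0.028], [0.028, 0.0, 1.0], [0.0, -1.0, 0.0]]
force: [-0.2, -1.9, -0.2]
opening: 0.287
```

View pics/w8.png

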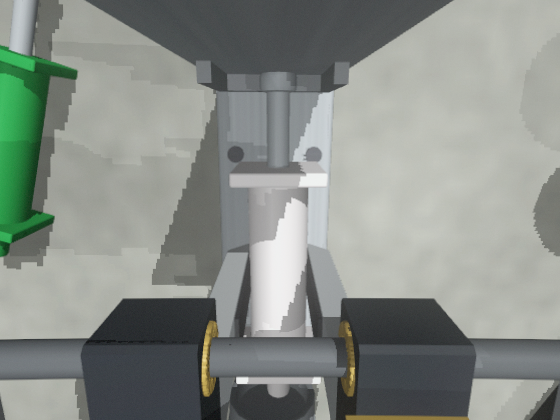

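View pics/s8.png

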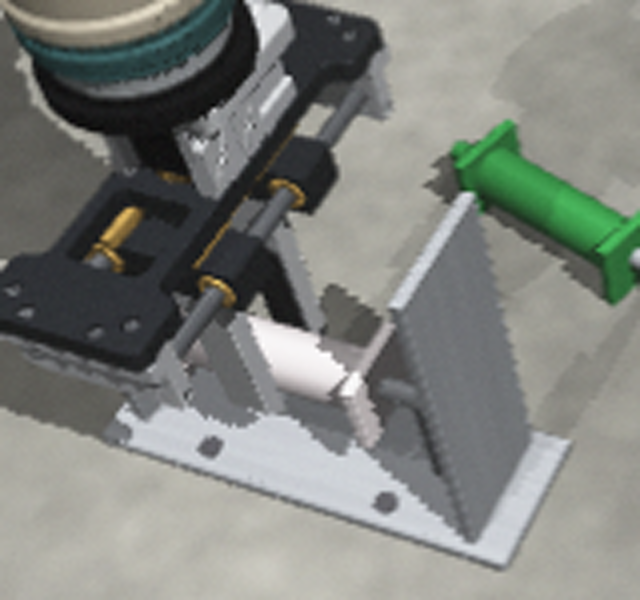

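```bash
python3 -m pendant '0 0 0 0 0 -0.05 1;0 0 0 0 0 -0.1 1;0 0 0 0 0 -0.1 1;0 0 0 0 0 -0.1 1' | grep -E 'ee_pos|force'
python3 -m pendant '0 0 0 0 0 -0.05 1;0 0 0 0 0 -0.1 1;0 0 0 0 0 -0.1 1;0 0 0 0 0 -0.1 1'| grep -E 'ee_pos|force'
python3 -m pendant '0 0 0 0 0.05 0 1;0 0 0 0 0.1 0 1;0 0 0 0 0.1 0 1;0 0 0 0 0.1 0 1'| grep -E 'ee_pos|force'
```

```text
ee_pos: [0.5861, -0.1342, 0.054]
force: [-0.7, -0.7, 0.6]
ee_pos: [0.5861, -0.1342, 0.054]
force: [0.1, 2.9, 0.4]
ee_pos: [0.5861, -0.1343, 0.0537]
force: [-0.8, 4.6, 6.4]
```

```bash
python3 -m pendant '0 0 0 0 -0.05 0.05 1;0 0 0 0 -0.05 0.05 0.2;0 0 0 0 -0.05 0.05 0;0 0 0 0 -0.05 0.05 -0.2;0 0 0 0 -0.05 0.05 -0.4;0 0 0 0 -0.05 0.05 -0.4;0 0 0 0 -0.05 0.05 -0.4;0 0 0 0 -0.05 0.05 -0.4;0 0 0 0 -0.05 0.05 -0.4' 
python3 -m pendant '0 0 0 0 -2 0 -0.4;0 0 0 0 -5 0 -0.4;0 0 0 0 -9 0 -0.4;0 0 0 0 -13 0 -0.4;0 0 0 0 -16 0 -0.4;0 0 0 0 -16 0 -0.4;0 0 0 0 -16 0 -0.4'
python3 - <<'E'
from h import *
w=manip.camera('wrist')
cv2.imwrite('pics/w9.png',w);cv2.imwrite('pics/s9.png',cv2.resize(manip.camera('scene')[130:280,70:230],None,fx=4,fy=4,interpolation=cv2.INTER_CUBIC))
E
```

```text
clock: 12.85
ee_pos: [0.5861, -0.1347, 0.0535]
eef_rot: [[1.0, 0.0, -0.028], [0.028, 0.0, 1.0], [0.0, -1.0, 0.0]]
force: [-0.3, -0.4, 0.0]
opening: 0.699
clock: 13.55
ee_pos: [0.586, -0.1346, 0.2137]
eef_rot: [[1.0, 0.001, -0.028], [0.028, -0.0, 1.0], [0.001, -1.0, -0.0]]
force: [-0.6, 0.4, 0.6]
opening: 0.7
```

View pics/w9.png

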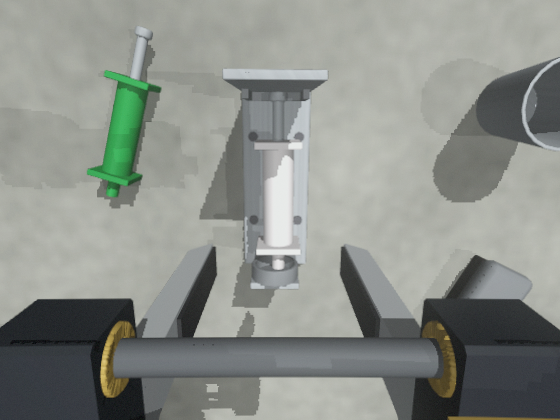

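View pics/s9.png

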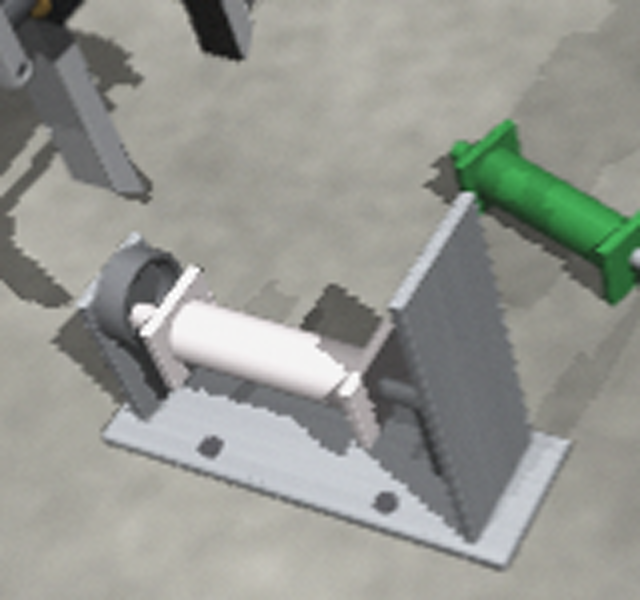

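Run:
```python
from h import *
from fit import W
im=cv2.imread('pics/w9.png'); k=4
c=cv2.resize(im[60:300,215:340],None,fx=k/1.6,fy=k/1.6,interpolation=cv2.INTER_CUBIC)
cv2.imwrite('pics/w9c.png',c)
p=manip.camera_params('wrist')
for u,z in(((276,80),.174),((227,80),.174),((325,80),.174)): print(atz(p,u,z).round(4))
q=[.5858,-.1298,.028]
k=['face L','faceR','sh+out','sh+in','sh-in','sh-out','stub end','pin end','rim top','rimbot?']
L=[(-.03,.091,.174),(.03,.091,.174),(0,.05,.088),(0,.044,.088),(0,-.044,.088),(0,-.05,.088),(0,-.07,.074),(0,.091,.076),(0,-.06,.1015),(0,-.06,.098)]
for a,b in zip(k,proj(p,W(q,L))): print(a,b.round(1),'crop',((b-[215,60])*2.5).round(0))
```

```text
[ 0.5817 -0.04    0.174 ]
[ 0.5541 -0.0408  0.174 ]
[ 0.6092 -0.0393  0.174 ]
face L [225.4  77.9] crop [26. 45.]
faceR [332.3  77.7] crop [293.  44.]
sh+out [278.8 141.3] crop [160. 203.]
sh+in [278.8 148.7] crop [160. 222.]
sh-in [278.9 248.8] crop [160. 472.]
sh-out [278.9 255.1] crop [160. 488.]
stub end [279.  269.4] crop [160. 523.]
pin end [278.8  89.5] crop [159.  74.]
rim top [279.  271.8] crop [160. 530.]
rimbot? [279.  270.1] crop [160. 525.]
```

View pics/w9c.png

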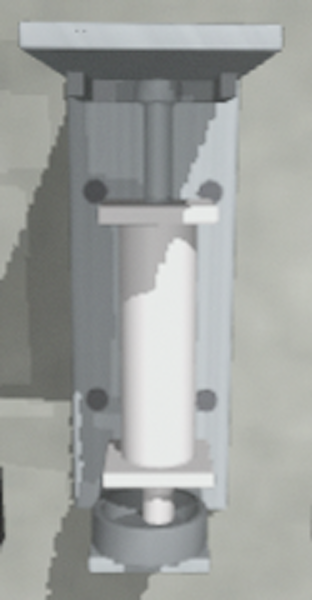

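```bash
python3 -m pendant '0 0 0 0 -2 0 -0.4;0 0 0 0 -2 0 -0.4;0 0 0 0 -2 0 -0.4;0 0 0 0 -2 0 -0.4;0 0 0 0 -2 0 -0.4' | head -1
python3 - <<'E'
from h import *
a=manip.camera('scene');s=cv2.resize(a[130:280,70:230],None,fx=4,fy=4,interpolation=cv2.INTER_CUBIC)
b=cv2.imread('pics/s9.png'); d=cv2.absdiff(s,b)[230:560,90:420].max(2); print('moved px',(d>40).sum())
o=cv2.imread('pics/scene0.png'); print('short spindle diff',(cv2.absdiff(a,o)[295:350,260:350].max(2)>40).sum())
E
```

```text
clock: 14.15
moved px 0
short spindle diff 0
```

```bash
python3 -c "
from station import manip
print(manip.close_job())"
```

```text
the job is handed in; nothing more can be done
None
```

The long spindle is back in the holder, released and at rest, and the job was handed in at about 14 s of the 42 s allowed.

I gripped it by the barrel and carried it over the back plate. I pressed the pin against the plate to about 0.022 (worked out from the TCP travel and the image), with a force of about 3.5 N. Then I lowered it to cup height and let it spring into the round cup. Before I let go, the force readings showed the stub against the cup floor and the spindle resting on the bottom.

**Fit:** after release, the shoulders and the stub end appear within about 1 px of where they should be in the wrist picture. The spindle is level, with the pin's head between the cheeks.

**At rest:** the spindle did not move between two pictures taken about half a second apart. The short spindle has not moved since the start. The robot was clear, about 18 cm above its release height.

**Disagreement:** the stub looks about 1.5–2 mm off the cup's centre line in x. The clearance there is large, so I left it. The plate edge was also about 1 mm off my estimate, within the 2 mm camera calibration.

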